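Slide the specimen tray across the gap into the bay

ROBOT

A 7-joint arm with a two-finger parallel gripper is mounted at the origin on a cart in front of the work surface, level with it; the furniture and walls round the work are solid. World frame = base frame: x ahead of the robot, y to its left, z up, the work surface at z = 0. Lengths are in m, angles in rad, forces in N, time in s.
With the tool pointing down it reaches from about 0.425 to 0.925 m from the base axis. Payload 6.8 kg.
Tool frame: the origin (TCP) lies at the very end of the fingers, on their centre line; the grasp point (between the pads) lies 19 mm behind it (hold_point_z is the distance from the TCP to the grasp point, in m); z points along the fingers, y is the direction in which the jaws open and shut (so a half turn about z gives the same grasp; the last joint's range is limited). The gripper opens to 85 mm and grips with 20 to 120 N. Pads are 22 mm wide; open, the fingers measure 114 mm over their backs; the gripper's body (76 mm by 85 mm) begins 54 mm behind the grasp point. The pads swing forward as they close: fully open they stand 13 mm farther back than shut.
Start: joints at [1.121, 0.477, 0.022, 1.555, -0.011, 1.109, -0.083], TCP at [0.226, -0.636, 0.231] pointing down, gripper open.
Joint ranges: [-2.96, 2.96], [-0.34, 2.1], [-1.41, 1.46], [0.24, 2.44], [-1.37, 4.51], [0.17, 1.92], [-2.96, 2.96]. Speed limits (rad/s): [2.39, 2.39, 3.14, 3.14, 3.14, 3.14, 3.14].

INTERFACE

Orientations are given as a unit quaternion [w, x, y, z].
In Python, from station import get_obs, read_camera, calibration, hand_in, regions_of, hold_point_z gives the robot as it stands.
- The arm moves only by the tool send_rows, never from a script. Its argument "motion" is text: rows parted by semicolons, each of 7 numbers parted by spaces: the shift along the world's x, y, z in cm, then the turn, a rotation vector about the world's x, y, z in degrees, then the closure, from 0 (fully open) to 1 (shut). In form: dx dy dz rx ry rz fingers; .... A call has 1 to 20 rows; each row shifts and turns the pose as measured when the row begins; what a row does not reach is not made up. A row lasts 1/12 s, in which the tool goes at most 41.7 mm and 7.16 degrees, less where a joint would pass 70% of its speed; a pose out of reach is approached as far as the arm can. A call is refused whole if a number of a shift passes 4.17 or a number of a turn 7.16, either way. A call with a gripper value outside its range is refused whole. The fingers move at their own pace and stop on an object; "newtons" is the grip in N (left out, the last holds). Time passes only in rows, so rows that do not move let the fingers close. It gives the time, the measured TCP pose, the force and the opening at its end, in the units of the state.
- get_obs(): the state, without advancing time (a new reading comes with each control period).
- read_camera(name): name is "side" or "top" or "wrist"; returns the picture (384x512x3 uint8, red, green, blue); there is no depth.
- calibration(name): a dict with "mtx" (3x3 intrinsics, pixels), "R" (3x3) and "t" (3): a world point X has camera coordinates R X + t; the wrist camera has in their place "hand_eye" (4x4, takes a point from camera to tool coordinates, whose origin is the TCP and whose axes are the flange's). Camera axes: x right, y down, z forward; pixel columns grow to the right and rows downward; lengths in m; the calibration is good to about 2 mm. A picture is of the moment at which its call begins: read the wrist's pose just before it. calibration takes no time and is no camera call.
- hand_in(): hands the job in, once; it reports no verdict.
Trained networks look in the newest picture that a camera, given by its name, has taken for a name from the list of things; names that differ only in an ending like _2 or _b are one class to them, and where a whole thing is asked for, a point or a joint stands for the part that bears it (a point fixed in the world has none). Each returns a list of dicts, best first, with "conf" (0 to 1); they miss things now and then, are a little off and sometimes report something else, mostly with a low value. They report only what shows in the picture. A call takes as long as a camera call. They do not tell look-alikes from the thing itself.
- regions_of(thing, camera): "region" (384x512 bool, what is visible of it) and "point" ([column, row] in pixels, amid what is visible of it).
The state is a dict: "t": time; "q": joint angles; "joint_vel": joint speeds; "joint_torque": joint torques, N m; "eef_pos": TCP position; "tool_rot": TCP orientation; "contact_force": force on the tool from outside, world axes, zero at the start; "torque": the same for the moment, N m; "gripper_width": opening from 0.0 (shut) to 1.0 (fully open).
Only numpy, scipy, OpenCV 4.12 (cv2) and the standard library are available. Lean on these libraries where they do the work, as an engineer would, in place of code of your own. Each camera call takes 0.05 s, during which the arm holds its last target.

TASK

Take the specimen tray by its orange grip plate and slide it off the loading stand, across the open gap and into the blue-railed receiving bay, holding it level so that its heavy front does not sag into the gap; keep it sliding on the decks rather than carrying it. Press it home against the rubber bumper with about 10 N for half a second, without forcing anything (always under 25 N), then let go so that it stays resting against the bumper with the crystal in it. Leave the other things where they are.

Things in the scene. Friction and masses are not known exactly. Their poses are not given: they have to be found in the camera images.
- tray: grey open specimen tray, 90 (x) by 180 (y) mm, walls 18 mm high, about 0.22 kg, with an orange upright grip plate at its rear (+y) end. Origin: centre of its underside; -y is its front, which goes first; z up. It slides on two steel runners, turned up 3 mm over the front 20 mm. Loaded with the crystal, it balances about 65 mm behind its front edge.
- tray_grip (a point): centre of the orange grip plate at the height to grip: 83 mm behind (+y of) the tray's origin and 45 mm above its underside. The plate is 12 mm thick along tray y, 40 mm wide along tray x, and its top is 62 mm above the tray's underside; 60 mm of the tray in front of it is empty above 18 mm.
- crystal: blue crystal specimen, 57x60x41 mm, about 0.28 kg, loose in the tray's front compartment, 52 mm ahead (-y) of the tray's origin; origin at the centre of its underside.
- stand: fixed aluminium loading stand, 100 (x) by 190 (y) mm, smooth deck 45 mm above the table. Origin: centre of its footprint on the table. The tray starts on it, facing its -y end; behind its rear end (+y) is open.
- bay: fixed receiving bay beyond the stand's -y end, across an open gap of 80 to 88 mm, more than the tray's front can overhang on its own. Deck 125 (x) by 200 (y) mm, also 45 mm high; origin: centre of its footprint; same axes as the stand, up to 3 mm sideways and 0.02 rad off its line. The tray, fully in, has its origin near the bay's (0 to 12 mm towards the entry).
- bay_entry (a point): middle of the bay's entry edge at deck height, 100 mm along bay +y from its origin. The deck's first 14 mm are a lead-in that slopes 4 mm down to the entry. Blue side rails 95 mm apart, flared over the first 40 mm, guide the 90 mm tray; lips on them, 26 mm above the deck and 79 mm apart, start 35 mm inside the entry and keep the tray's rim from being lifted.
- back_stop: fixed dark bracket behind the bay, 125 mm along bay -y from the bay's origin (origin: foot of its upright plate), same axes. A black rubber bumper, 18 mm across, points from it to the entry (+y), 10 mm above deck height. It sits on a screw whose setting is not measured: its face stands 35 to 47 mm in front of the origin; find it by touch.
- stop_axis (a point): point on the bumper's axis at the bracket's plate (y = 0 of the bracket), 55 mm above the table. The bumper gives way on a spring of 1.8 N/mm with a damper (150 N s/m) for 10 mm, then is rigid; when the tray is let go it pushes the tray back slowly a few mm and stays touching it.
- torch: black torch with a green ring, 104 mm long, loose on the table; origin at the centre of its underside. Bystander.
- orange_tape: roll of orange tape, 52 mm across, loose on the table; origin at the centre of its underside. Bystander.
- pink_tape: roll of pink tape, 52 mm across, loose on the table; origin at the centre of its underside. Bystander.
- charger: black charger block, 42x62x30 mm, loose on the table; origin at the centre of its underside. Bystander.
There are look-alikes about, which are no part of the job. What is shaped like the crystal but green or white is not meant.

How it is judged:
By the outcome, as a careful person would: the job done as asked, in the order asked, and still so for the second after the job is handed in, with the robot touching nothing.
It also fails if it takes over 72 s, if anything falls off the work surface, if the arm or the gripper's body presses on something with over 40 N, if the wrist force passes 120 N, or if a joint passes its speed limit or range.

## Working session

There is one attempt and no reset: what is moved stays moved. The work goes in short steps, Python scripts to look and compute and a tool call to move; the robot and the scene stay as the last step left them, time stands still between calls to the robot, and variables do not carry over. Pictures are saved under pics/ and viewed, and the job is handed in when it is done.

Besides the shell and the picture viewer there is one more tool, called after "Emit:" by a JSON object that holds its "op" and its "data". send_rows: Moves the arm, as the interface text tells. Its arguments: {"type":"object","properties":{"motion":{"type":"string"},"newtons":{"type":"number"}},"required":["motion"]}

```bash
ls; mkdir -p pics
python3 - <<'E'
from station import *
import cv2,numpy as np
o=get_obs(); print(o); print(hold_point_z)
for n in("side","top","wrist"):
    im=read_camera(n); cv2.imwrite(f"pics/{n}0.png",cv2.cvtColor(im,cv2.COLOR_RGB2BGR))
    print(n,calibration(n))
E
```

```text
pics
{'t': 0.0, 'q': array([ 1.12090301,  0.47779498,  0.02232363,  1.55646096, -0.01153376,
        1.10932457, -0.08310176]), 'joint_vel': array([ 0.00098095, -0.00024181,  0.00107688, -0.00132549,  0.00054709,
        0.00014883, -0.00053175]), 'joint_torque': array([ 1.91231034e-04, -5.96454549e+01,  1.60784896e+00, -2.81193495e+01,
        1.22398627e-02,  9.42255661e-03,  3.00949132e-07]), 'eef_pos': array([ 0.22604465, -0.6353815 ,  0.23032483]), 'tool_rot': array([-9.06776217e-04,  9.85430631e-01,  1.70075298e-01, -2.07792930e-04]), 'contact_force': array([-0.21653143,  0.30134485,  0.84144315]), 'torque': array([ 0.0076179 , -0.01974765, -0.0211023 ]), 'gripper_width': 1.0005218422533713}
0.0187
side {'mtx': array([[389.42025568,   0.        , 252.20499201],
       [  0.        , 389.42025568, 191.00442831],
       [  0.        ,   0.        ,   1.        ]]), 'R': array([[-0.99973596,  0.00351187, -0.02270844],
       [ 0.02195588,  0.43751574, -0.89894267],
       [ 0.00677834, -0.89920389, -0.43747733]]), 't': array([0.52214618, 0.09694063, 1.31054021])}
top {'mtx': array
[... 176 characters left out ...]
-0.99948659,  0.02712039],
       [-0.99706616,  0.01498161, -0.07506419],
       [ 0.07461935, -0.0283214 , -0.99680984]]), 't': array([-0.10880199,  0.50846348,  1.08869648])}
wrist {'mtx': array([[277.39319309,   0.        , 260.99880815],
       [  0.        , 277.39319309, 194.43886017],
       [  0.        ,   0.        ,   1.        ]]), 'hand_eye': array([[ 2.57353331e-04, -9.56849736e-01, -2.90583063e-01,
         7.44764753e-02],
       [ 9.99999954e-01,  2.00423618e-04,  2.25677409e-04,
        -1.20958348e-04],
       [-1.57699660e-04, -2.90583108e-01,  9.56849744e-01,
        -1.43092557e-01],
       [ 0.00000000e+00,  0.00000000e+00,  0.00000000e+00,
         1.00000000e+00]])}
```

View pics/top0.png

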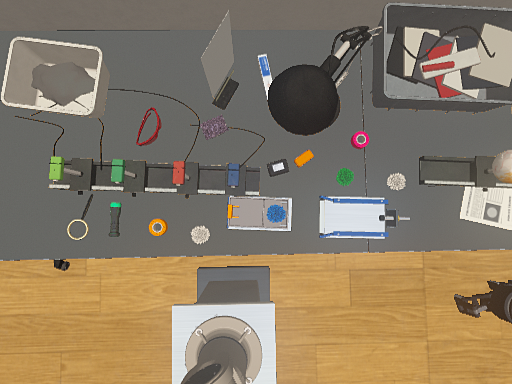

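View pics/side0.png

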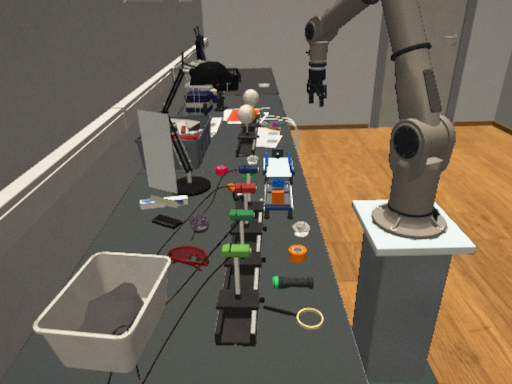

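View pics/wrist0.png

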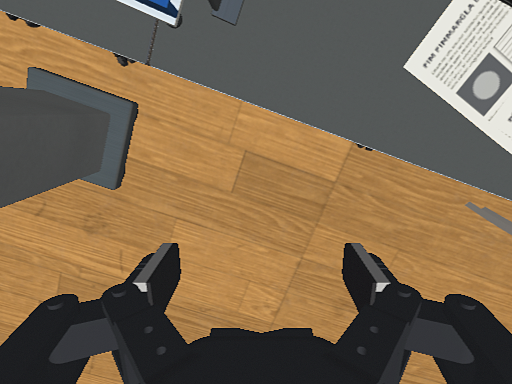

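```bash
cat > h.py <<'E'
from station import *
import cv2,numpy as np
from scipy.spatial.transform import Rotation as Ro
def campose(n,o=None):
    c=calibration(n)
    if n=="wrist":
        o=o or get_obs()
        q=o['tool_rot']; Rt=Ro.from_quat([q[1],q[2],q[3],q[0]]).as_matrix()
        T=c['hand_eye']; Rc=Rt@T[:3,:3]; p=Rt@T[:3,3]+o['eef_pos']
        return c['mtx'],Rc.T,-Rc.T@p
    return c['mtx'],c['R'],c['t']
def back(P,uv,z):
    K,R,t=P
    d=R.T@np.linalg.inv(K)@np.array([uv[0],uv[1],1.]); C=-R.T@t
    return C+d*(z-C[2])/d[2]
def proj(P,X):
    K,R,t=P; x=K@(R@np.asarray(X,float)+t); return x[:2]/x[2]
E
python3 - <<'E'
from h import *
P=campose("top")
im=read_camera("top")
for n,z in [("tray",.063),("tray_grip",.107),("crystal",.085),("stand",.045),("bay",.07),("back_stop",.05),("torch",0.02),("orange_tape",0.02),("pink_tape",.02),("charger",.03)]:
    for r in regions_of(n,"top")[:3]:
        m=r['region']; 
        if m.sum()<3: continue
        ys,xs=np.nonzero(m)
        rect=cv2.minAreaRect(np.c_[xs,ys].astype(np.float32))
        print(n,round(r['conf'],2),r['point'],m.sum(),np.round(back(P,r['point'],z),3),"ctr",np.round(back(P,rect[0],z),3),rect[1],rect[2])
crop=im[170:260,210:420]; cv2.imwrite("pics/topc.png",cv2.cvtColor(cv2.resize(crop,None,fx=3.8,fy=3.8,interpolation=cv2.INTER_CUBIC),cv2.COLOR_RGB2BGR))
print(get_obs()['t'])
E
```

```text
tray 0.96 [254.0, 210.7] 1558 [ 0.437 -0.098  0.063] ctr [ 0.431 -0.109  0.063] (60.83135986328125, 30.215839385986328) 2.2906100749969482
tray_grip 0.67 [254.5, 215.9] 1504 [ 0.421 -0.099  0.107] ctr [ 0.431 -0.107  0.107] (60.48300552368164, 30.196096420288086) 2.602562189102173
crystal 0.72 [395.5, 185.1] 190 [ 0.505 -0.52   0.085] ctr [ 0.518 -0.523  0.085] (14.0, 15.0) 90.0
crystal 0.7 [197.4, 235.6] 271 [0.367 0.067 0.085] ctr [0.369 0.061 0.085] (16.0, 19.0) 90.0
crystal 0.7 [345.8, 175.9] 205 [ 0.535 -0.372  0.085] ctr [ 0.536 -0.368  0.085] (15.0, 15.0) 90.0
stand 0.85 [282.9, 228.8] 257 [ 0.381 -0.185  0.045] ctr [ 0.427 -0.117  0.045] (32.0, 64.0) 90.0
bay 0.61 [351.4, 216.0] 2727 [ 0.416 -0.389  0.07 ] ctr [ 0.413 -0.395  0.07 ] (42.0, 69.0) 90.0
bay 0.39 [360.7, 141.7] 222 [ 0.64  -0.425  0.07 ] ctr [ 0.647 -0.42   0.07 ] (14.849241256713867, 17.677669525146484) 45.0
back_stop 0.68 [392.0, 217.3] 245 [ 0.41  -0.519  0.05 ] ctr [ 0.411 -0.523  0.05 ] (16.994115829467773, 25.491174697875977) 63.43495178222656
torch 0.52 [115.5, 214.7] 248 [0.432 0.327 0.02 ] ctr [0.419 0.329 0.02 ] (32.0, 9.0) 90.0
orange_tape 0.68 [158.2, 228.3] 257 [0.388 0.196 0.02 ] ctr [0.391 0.197 0.02 ] (17.0, 18.0) 90.0
pink_tape 0.67 [355.1, 138.9] 221 [ 0.66  -0.424  0.02 ] ctr [ 0.656 -0.438  0.02 ] (16.0, 17.0) 90.0
charger 0.71 [277.2, 170.5] 299 [ 0.561 -0.173  0.03 ] ctr [ 0.57  -0.172  0.03 ] (14.862703323364258, 21.81971549987793) 71.56504821777344
0.7
```

View pics/topc.png

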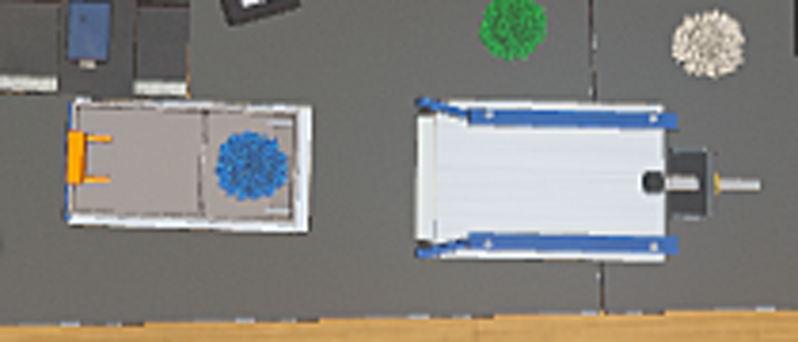

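Emit:
{"op": "send_rows", "data": {"motion": "1.3 3.7 0 0 0 -1.3 0.4;1.3 3.7 0 0 0 -1.3 0.4;1.3 3.7 0 0 0 -1.3 0.4;1.3 3.7 0 0 0 -1.3 0.4;1.3 3.7 0 0 0 -1.3 0.4;1.3 3.7 0 0 0 -1.3 0.4;1.3 3.7 0 0 0 -1.3 0.4;1.3 3.7 0 0 0 -1.3 0.4;1.3 3.7 0 0 0 -1.3 0.4;1.3 3.7 0 0 0 -1.3 0.4;1.3 3.7 0 0 0 -1.3 0.4;1.3 3.7 0 0 0 -1.3 0.4;1.3 3.7 0 0 0 -1.3 0.4", "newtons": 100}}

```text
t: 1.78
eef_pos: [0.3919, -0.1427, 0.2328]
tool_rot: [0.005, 1.0, 0.008, 0.001]
contact_force: [1.1, 0.0, 0.4]
gripper_width: 0.599
```

Emit:
{"op": "send_rows", "data": {"motion": "1.5 -2 2 0 0 -0.8 0.4;1.5 -2 2 0 0 -0.8 0.4;1 -1 1 0 0 0 0.4;0 0 0 0 0 0 0.4"}}

```text
t: 2.12
eef_pos: [0.4356, -0.1816, 0.2855]
tool_rot: [0.004, 1.0, 0.003, 0.001]
contact_force: [0.2, -0.3, 0.5]
gripper_width: 0.603
```

Run:
```python
from h import *
o=get_obs();im=read_camera("wrist"); P=campose("wrist",o); print(o['eef_pos'],o['t'])
np.save("w1.npy",np.array(list(P[0].ravel())+list(P[1].ravel())+list(P[2])))
np.save("w1im.npy",im)
cv2.imwrite("pics/w1.png",cv2.cvtColor(cv2.resize(im,None,fx=1.5,fy=1.5,interpolation=cv2.INTER_CUBIC),cv2.COLOR_RGB2BGR))
```

```text
[ 0.43560465 -0.18159261  0.28547068] 2.1167
```

View pics/w1.png

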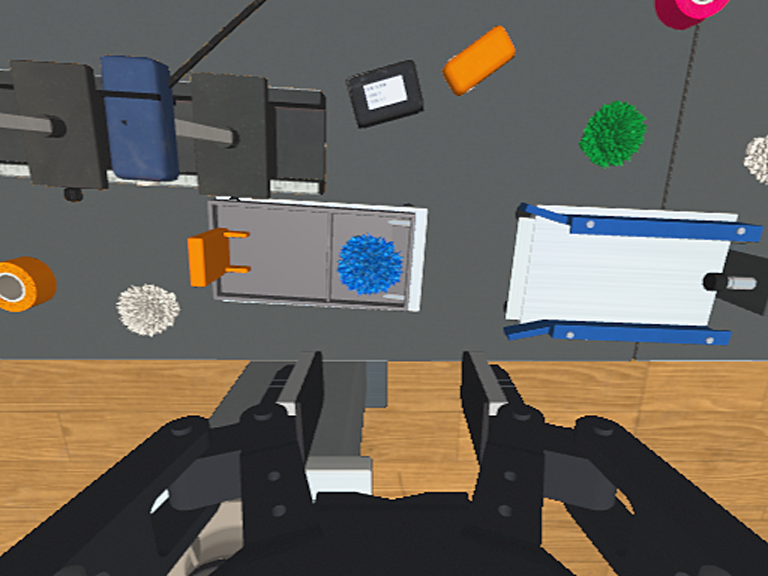

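Run:
```python
from h import *
im=np.load("w1im.npy")
for k,(r0,r1,c0,c1) in enumerate([(125,215,120,290),(125,240,330,512)]):
    c=im[r0:r1,c0:c1]; c=cv2.resize(c,None,fx=4.4,fy=4.4,interpolation=cv2.INTER_CUBIC)
    for v in range(0,c1-c0,20): cv2.putText(c,str(c0+v),(int(v*4.4),8),0,.3,(255,255,0),1); cv2.line(c,(int(v*4.4),10),(int(v*4.4),14),(255,255,0))
    for v in range(0,r1-r0,10): cv2.putText(c,str(r0+v),(0,int(v*4.4)+4),0,.3,(255,255,0),1)
    cv2.imwrite(f"pics/w1c{k}.png",cv2.cvtColor(c,cv2.COLOR_RGB2BGR))
```

```text
(no output)
```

View pics/w1c0.png

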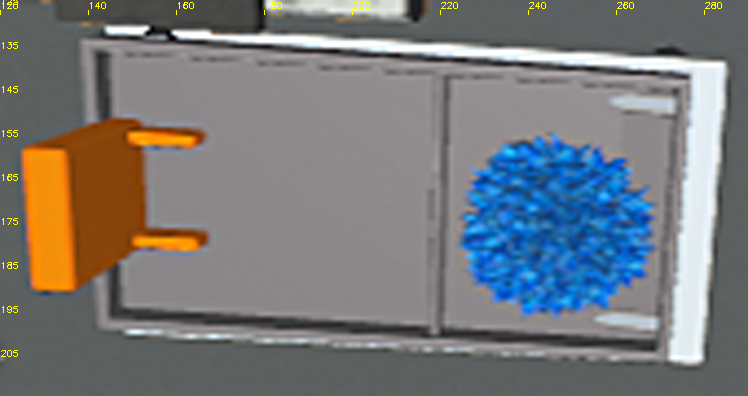

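View pics/w1c1.png

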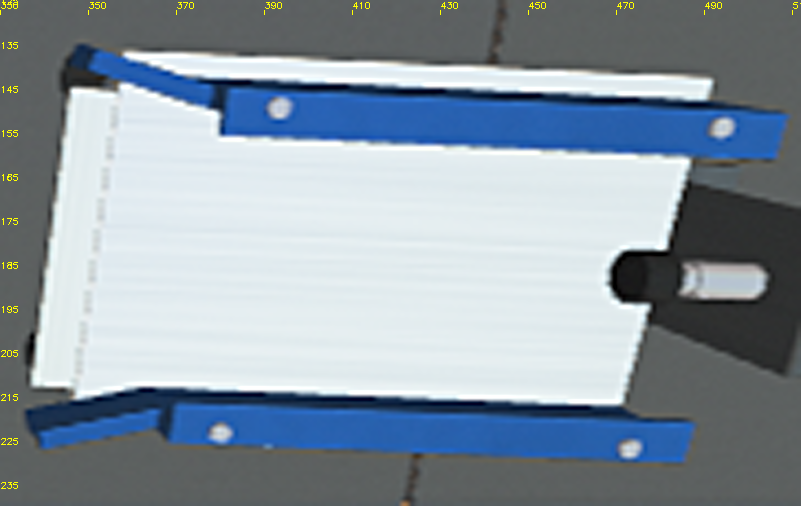

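Run:
```python
from h import *
a=np.load("w1.npy");P=(a[:9].reshape(3,3),a[9:18].reshape(3,3),a[18:])
def px(l,c0,r0): return [((u+.5)/4.4-.5+c0,(v+.5)/4.4-.5+r0) for u,v in l]
def show(n,l,c0,r0,z):
    X=np.array([back(P,p,z) for p in px(l,c0,r0)])[:,:2]*1000
    print(n,np.round(X,1).tolist()); return X
t=show("rim RF FF RN FN",[(85,40),(690,75),(102,326),(662,360)],120,125,.063)
print("centre",t.mean(0),"len",np.linalg.norm(t[1]-t[0]),np.linalg.norm(t[3]-t[2]),"wid",np.linalg.norm(t[0]-t[2]),np.linalg.norm(t[1]-t[3]))
d=t[0]+t[2]-t[1]-t[3]; print("yaw deg",np.degrees(np.arctan2(-d[0],d[1])))
g=show("grip",[(22,150),(68,147),(34,290),(75,290)],120,125,.107);print(g.mean(0))
for z in(.072,.076):
    s=show("screws",[(279,107),(722,127),(220,432),(630,449)],330,125,z)
    m=np.array([(s[0]+s[2])/2,(s[1]+s[3])/2]); e=m[0]-m[1]; print("mid",m,"yaw",np.degrees(np.arctan2(-e[0],e[1])),"sep",np.linalg.norm(s[0]-s[2]))
show("entry",[(71,87),(32,386)],330,125,.041)
show("rear deck",[(690,158),(624,405)],330,125,.045)
show("bumper tip",[(612,277)],330,125,.055)
show("standfront",[(726,62),(701,364)],120,125,.045)
# top cam crops
P=campose("top")
def px2(l): return [((u+.5)/3.8-.5+210,(v+.5)/3.8-.5+170) for u,v in l]
X=np.array([back(P,p,.063) for p in px2([(75,103),(298,113),(70,220),(295,219)])]);print("top tray",X.mean(0)*1000, X[:,:2]*1000)
X=np.array([back(P,p,.074) for p in px2([(488,115),(654,120),(488,242),(654,246)])]);print("top screws",X[:,:2]*1000)
X=np.array([back(P,p,.107) for p in px2([(77,158)])]);print("top grip",X[:,:2]*1000)
```

```text
rim RF FF RN FN [[480.5, -26.0], [471.4, -203.3], [392.7, -20.8], [382.0, -196.4]]
centre [ 431.65560328 -111.62441355] len 177.47824101797016 175.9316650436281 wid 87.93941098783647 89.60219412794336
yaw deg -3.2172576575727834
grip [[455.5, -24.5], [456.3, -36.7], [417.1, -22.6], [417.1, -33.8]]
[436.48651625 -29.40731177]
screws [[463.9, -352.8], [458.7, -484.7], [361.6, -348.9], [356.1, -480.9]]
mid [[ 412.73443747 -350.85645772]
 [ 407.40486326 -482.78870119]] yaw -2.313279609895572 sep 102.4057444910891
screws [[464.4, -350.9], [459.3, -481.3], [363.2, -347.0], [357.8, -477.5]]
mid [[ 413.82228315 -348.93601518]
 [ 408.5524753  -479.38875768]] yaw -2.313279609895563 sep 101.25735653993956
entry [[465.8, -301.1], [365.3, -297.3]]
rear deck [[444.9, -500.0], [360.6, -497.9]]
bumper tip [[408.2, -475.8]]
standfront [[473.5, -215.5], [374.4, -210.2]]
top tray [ 430.61120587 -110.89376037   63.        ] [[ 479.59329665  -25.37582519]
 [ 468.93678633 -200.99387696]
 [ 388.15381637  -20.4961563 ]
 [ 385.76092413 -196.70918305]]
top screws [[ 464.53090204 -349.13626962]
 [ 458.50658902 -480.41350437]
 [ 365.63495767 -345.79497755]
 [ 360.12562244 -476.16650677]]
top grip [[435.88381461 -28.92134162]]
```

Emit:
{"op": "send_rows", "data": {"motion": "0 3.8 -1.5 0 0 -0.9 0.4;0 3.8 -2.5 0 0 -0.9 0.4;0 3.8 -3 0 0 -0.9 0.4;0 3.4 -2.5 0 0 -0.8 0.4;0 0.5 0 0 0 0 0.4;0 0 0 0 0 0 0.4"}}

```text
t: 2.67
eef_pos: [0.4279, -0.0301, 0.1896]
tool_rot: [0.005, 0.999, -0.032, 0.0]
contact_force: [-0.1, 0.3, 0.8]
gripper_width: 0.602
```

```bash
cat >> h.py <<'E'
def st(yaw=-3.2,tgt=(.4364,-.0289,.071)):
    o=get_obs(); q=o['tool_rot']; R=Ro.from_quat([q[1],q[2],q[3],q[0]])
    y=np.radians(yaw); c,s=np.cos(y),np.sin(y)
    T=Ro.from_matrix(np.array([[c,s,0],[s,-c,0],[0,0,-1]]))
    print("t",round(o['t'],2),"pos",np.round(o['eef_pos']*1000,1),"need cm",np.round((np.array(tgt)-o['eef_pos'])*100,2),"rot",np.round((T*R.inv()).as_rotvec(degrees=True),2),"F",np.round(o['contact_force'],1),"M",np.round(o['torque'],2),"w",round(o['gripper_width'],3))
    return o
E
python3 - <<'E'
from h import *
o=st();im=read_camera("wrist"); P=campose("wrist",o)
c=cv2.resize(im[100:300,100:400],None,fx=2.6,fy=2.6,interpolation=cv2.INTER_CUBIC)
cv2.imwrite("pics/w2.png",cv2.cvtColor(c,cv2.COLOR_RGB2BGR))
for y in (-3.2,):
  s,co=np.sin(np.radians(3.2)),np.cos(np.radians(3.2))
  for dy in(-6,6):
    for dx in(-20,20):
      print(np.round((proj(P,[.4364+(dx*co+dy*s)/1000,-.0289+(dy*co-dx*s)/1000,.107])-[100,100])*2.6))
E
```

```text
t 2.67 pos [427.9 -30.1 189.6] need cm [  0.85   0.12 -11.86] rot [ 0.6  -0.01  0.5 ] F [-0.1  0.3  0.8] M [-0.03 -0.04 -0.04] w 0.602
[430. 296.]
[429. 178.]
[394. 296.]
[392. 178.]
```

View pics/w2.png

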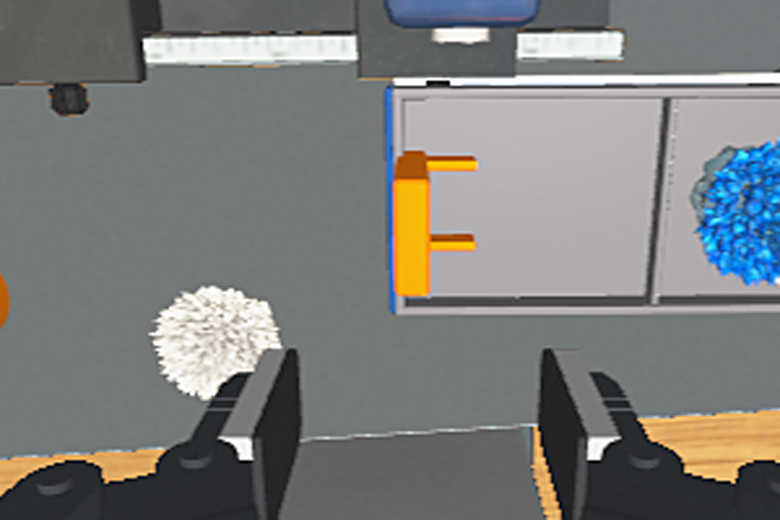

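Emit:
{"op": "send_rows", "data": {"motion": "0.8 0.1 -1.5 0.6 0 0.5 0.4;0.2 0 -2.5 0 0 0 0.4;0.2 0 -2.5 0 0 0 0.4;0.1 0 -2.0 0 0 0 0.4;0 0 -1 0 0 0 0.4;0 0 0 0 0 0 0.4"}}

```text
t: 3.22
eef_pos: [0.4425, -0.0377, 0.0947]
tool_rot: [0.002, 0.999, -0.033, 0.004]
contact_force: [1.6, -0.5, 0.8]
gripper_width: 0.599
```

```bash
python3 -c "
from h import *
st()"
```

```text
t 3.22 pos [442.5 -37.7  94.7] need cm [-0.61  0.88 -2.37] rot [0.22 0.41 0.56] F [ 1.6 -0.5  0.8] M [-0.02  0.11  0.04] w 0.599
```

Emit:
{"op": "send_rows", "data": {"motion": "-0.6 0.9 -0.8 0.2 0.4 0.5 0.4;0 0 -0.8 0 0 0 0.4;0 0 0 0 0 0 0.4"}}

```text
t: 3.47
eef_pos: [0.4368, -0.0309, 0.0791]
tool_rot: [0.001, 1.0, -0.03, 0.001]
contact_force: [-0.6, -0.4, -0.1]
gripper_width: 0.6
```

```bash
python3 -c "
from h import *
st()"
```

```text
t 3.47 pos [436.8 -30.9  79.1] need cm [-0.04  0.2  -0.81] rot [0.09 0.1  0.29] F [-0.6 -0.4 -0.1] M [-0.01  0.03  0.02] w 0.6
```

Emit:
{"op": "send_rows", "data": {"motion": "0 0.2 -0.7 0.1 0.1 0.3 0.4;0 0 -0.1 0 0 0.2 0.4;0 0 0 0 0 0 0.4"}}

```text
t: 3.72
eef_pos: [0.4376, -0.0289, 0.0715]
tool_rot: [-0.0, 1.0, -0.026, 0.001]
contact_force: [-0.1, -0.6, -0.1]
gripper_width: 0.605
```

```bash
python3 -c "
from h import *
st()"
```

```text
t 3.72 pos [437.6 -28.9  71.5] need cm [-0.12 -0.   -0.05] rot [-0.    0.13 -0.26] F [-0.1 -0.6 -0.1] M [ 0.01  0.02 -0.08] w 0.605
```

Emit:
{"op": "send_rows", "data": {"motion": "-0.1 0 0 0 0.1 -0.2 0.5;0 0 0 0 0 0 0.7;0 0 0 0 0 0 1;0 0 0 0 0 0 1;0 0 0 0 0 0 1;0 0 0 0 0 0 1", "newtons": 100}}

```text
t: 4.22
eef_pos: [0.4371, -0.0289, 0.0725]
tool_rot: [-0.0, 1.0, -0.028, 0.001]
contact_force: [0.2, 0.3, -1.5]
gripper_width: 0.125
```

Run:
```python
from h import *
o=st();im=read_camera("wrist"); 
cv2.imwrite("pics/w3.png",cv2.cvtColor(im,cv2.COLOR_RGB2BGR))
```

```text
t 4.22 pos [437.1 -28.9  72.5] need cm [-0.07 -0.   -0.15] rot [0.   0.11 0.01] F [ 0.2  0.3 -1.5] M [ 0.16 -0.04 -0.05] w 0.125
```

View pics/w3.png

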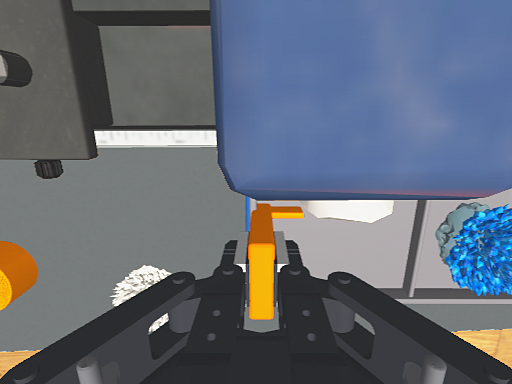

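Run:
```python
from h import *
a=np.load("w1.npy");P1=(a[:9].reshape(3,3),a[9:18].reshape(3,3),a[18:])
P2=campose("top")
M=lambda P:P[0]@np.c_[P[1],P[2]]
def tri(a,b):
    X=cv2.triangulatePoints(M(P1),M(P2),np.array(a,float).reshape(2,1),np.array(b,float).reshape(2,1)); return X[:3,0]/X[3,0]
top=lambda u,v:((u+.5)/3.8-.5+210,(v+.5)/3.8-.5+170)
print(tri((109/1.5,180/1.5),top(68,58)),tri((175/1.5,178/1.5),top(107,60)))
o=get_obs(); P3=campose("wrist",o); print(-P3[1].T@P3[2])
```

```text
[ 0.50299717 -0.02847746  0.19371532] [ 0.5031865  -0.0547063   0.17435238]
[ 0.51118361 -0.03272036  0.2157244 ]
```

Emit:
{"op": "send_rows", "data": {"motion": "0 -0.3 0 0 0 0 1;0 -0.5 0 0 0 0 1;-0.1 -0.8 0 0 0 0 1;-0.1 -0.8 0 0 0 0 1"}}

```text
t: 4.6
eef_pos: [0.4361, -0.0506, 0.0728]
tool_rot: [-0.002, 1.0, -0.025, 0.002]
contact_force: [-0.7, 3.1, -0.0]
gripper_width: 0.124
```

```bash
python3 -c "
from h import *
st(-3,(.4222,-.126,.0725))"
```

```text
t 4.6 pos [436.1 -50.6  72.8] need cm [-1.39 -7.54 -0.03] rot [-0.18  0.22 -0.13] F [-0.7  3.1 -0. ] M [ 0.66  0.02 -0.01] w 0.124
```

Emit:
{"op": "send_rows", "data": {"motion": "-0.15 -0.9 0 -0.1 0.1 0 1;-0.2 -1 0 -0.1 0.1 0.1 1;-0.2 -1 0 -0.1 0 0.1 1;-0.2 -1 0 0 0 0.1 1;-0.2 -1 0 0 0 0.1 1"}}

```text
t: 5.02
eef_pos: [0.4256, -0.1056, 0.0725]
tool_rot: [0.001, 1.0, -0.022, 0.0]
contact_force: [0.7, 2.8, 0.4]
gripper_width: 0.129
```

```bash
python3 -c "
from h import *
st(-2.5,(.4222,-.126,.0725))"
```

```text
t 5.02 pos [ 425.6 -105.6   72.5] need cm [-0.34 -2.04  0.  ] rot [ 0.16  0.02 -0.  ] F [0.7 2.8 0.4] M [ 0.94 -0.22  0.06] w 0.129
```

Run:
```python
from h import *
o=st(-2.5,(.4222,-.126,.0725));im=read_camera("wrist");P=campose("wrist",o)
np.savez("w4.npz",im=im,K=P[0],R=P[1],t=P[2])
s=read_camera("side")
c=im[100:330,200:512]; c=cv2.resize(c,None,fx=2.5,fy=2.5,interpolation=cv2.INTER_CUBIC)
cv2.imwrite("pics/w4.png",cv2.cvtColor(c,cv2.COLOR_RGB2BGR))
c=read_camera("top")[180:260,220:420]; c=cv2.resize(c,None,fx=4,fy=4,interpolation=cv2.INTER_CUBIC)
cv2.imwrite("pics/t4.png",cv2.cvtColor(c,cv2.COLOR_RGB2BGR))
```

```text
t 5.02 pos [ 425.6 -105.6   72.5] need cm [-0.34 -2.04  0.  ] rot [ 0.16  0.02 -0.  ] F [0.7 2.8 0.4] M [ 0.94 -0.22  0.06] w 0.129
```

View pics/w4.png

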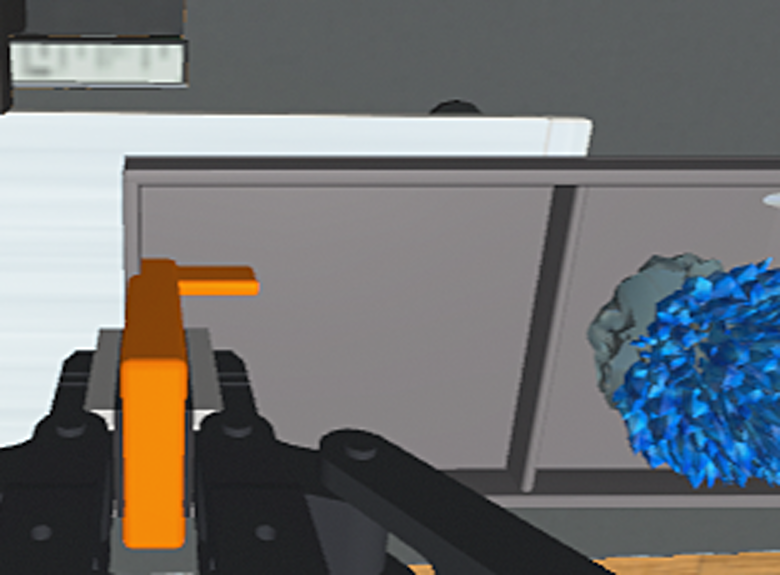

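View pics/t4.png

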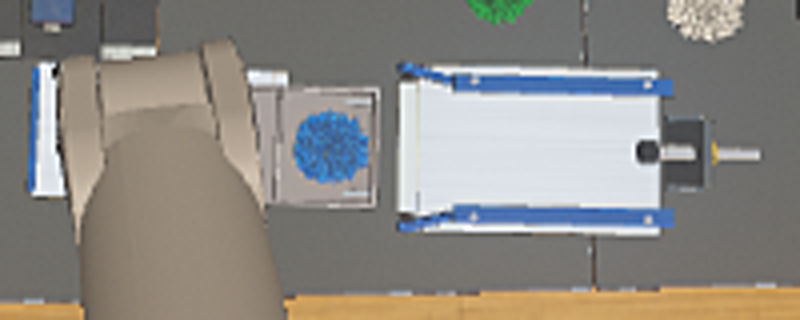

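Run:
```python
from h import *
w=np.load("w4.npz");P=(w['K'],w['R'],w['t'])
f=lambda u,v:((u+.5)/2.5-.5+200,(v+.5)/2.5-.5+100)
for n,u,v,z in [("RF rim",125,170,.063),("F rim",780,171,.063),("N rim in front",620,505,.063),("plate far top",122,262,.107),("plate near top",122,547,.107)]:
    print(n,np.round(back(P,f(u,v),z)*1000,1))
im=cv2.cvtColor(read_camera("top"),cv2.COLOR_RGB2BGR)
c=im[190:245,285:400]; c=cv2.resize(c,None,fx=6.8,fy=6.8,interpolation=cv2.INTER_CUBIC); cv2.imwrite("pics/t5.png",c)
```

```text
RF rim [ 469.5 -100.9   63. ]
F rim [ 462.9 -247.6   63. ]
N rim in front [ 375.2 -225.1   63. ]
plate far top [ 462.9 -101.7  107. ]
plate near top [406.  -98.4 107. ]
```

View pics/t5.png

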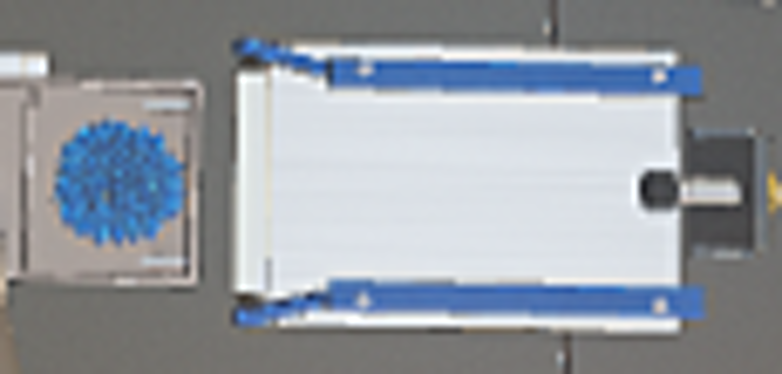

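Emit:
{"op": "send_rows", "data": {"motion": "-0.1 -0.6 0 0 0 0 1;-0.1 -0.8 0 0 0 0.1 1;-0.05 -0.8 0 0 0 0 1;-0.05 -0.8 0 0 0 0 1"}}

```text
t: 5.55
eef_pos: [0.4229, -0.1333, 0.0726]
tool_rot: [0.0, 1.0, -0.018, 0.0]
contact_force: [0.4, 3.9, 0.3]
gripper_width: 0.13
```

Run:
```python
from h import *
o=st(-2.4,(.4226,-.130,.0725));
s=read_camera("side")[130:240,230:330]
cv2.imwrite("pics/s6.png",cv2.cvtColor(cv2.resize(s,None,fx=5,fy=5,interpolation=cv2.INTER_CUBIC),cv2.COLOR_RGB2BGR))
```

```text
t 5.55 pos [ 422.9 -133.3   72.6] need cm [-0.03  0.33 -0.01] rot [ 0.04  0.01 -0.3 ] F [0.4 3.9 0.3] M [ 1.08 -0.19  0.11] w 0.13
```

View pics/s6.png

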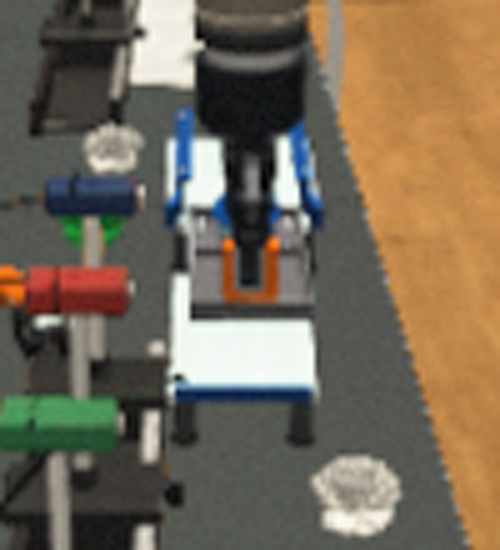

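Emit:
{"op": "send_rows", "data": {"motion": "-0.05 -0.7 0 0 0 -0.2 1;-0.05 -0.7 0 0 0 0 1;-0.05 -0.7 0 0 0 0 1"}}

```text
t: 5.85
eef_pos: [0.4214, -0.1562, 0.0726]
tool_rot: [0.0, 1.0, -0.02, 0.0]
contact_force: [0.7, 4.0, 1.0]
gripper_width: 0.128
```

```bash
python3 -c "
from h import *
o=st(-2.4,(.4226,-.130,.0725)); print(413.2+.0404*(o['eef_pos'][1]*1000+350))"
```

```text
t 5.85 pos [ 421.4 -156.2   72.6] need cm [ 0.12  2.62 -0.01] rot [ 0.01  0.02 -0.06] F [0.7 4.  1. ] M [ 1.24 -0.2   0.08] w 0.128
421.03009975223944
```

Emit:
{"op": "send_rows", "data": {"motion": "-0.05 -0.8 0 0 0 0 1;-0.03 -0.8 0 0 0 0 1;-0.03 -0.8 0 0 0 0 1"}}

```text
t: 6.1
eef_pos: [0.4198, -0.1819, 0.0725]
tool_rot: [-0.0, 1.0, -0.02, -0.0]
contact_force: [0.6, 4.5, 1.7]
gripper_width: 0.128
```

```bash
python3 -c "
from h import *
o=st(-2.4,(.4226,-.130,.0725)); print(413.2+.0404*(o['eef_pos'][1]*1000+350))"
```

```text
t 6.1 pos [ 419.8 -181.9   72.5] need cm [0.28 5.19 0.  ] rot [-0.01 -0.02 -0.13] F [0.6 4.5 1.7] M [ 0.87 -0.17  0.06] w 0.128
419.9916656373821
```

Run:
```python
from h import *
im=cv2.cvtColor(read_camera("top"),cv2.COLOR_RGB2BGR)
c=im[190:245,285:400]; c=cv2.resize(c,None,fx=6.8,fy=6.8,interpolation=cv2.INTER_CUBIC); cv2.imwrite("pics/t7.png",c)
im=cv2.cvtColor(read_camera("wrist"),cv2.COLOR_RGB2BGR); cv2.imwrite("pics/w7.png",im)
```

```text
(no output)
```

View pics/t7.png

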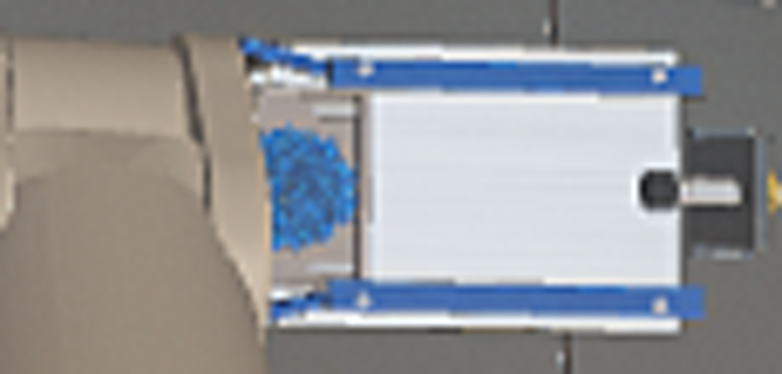

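View pics/w7.png

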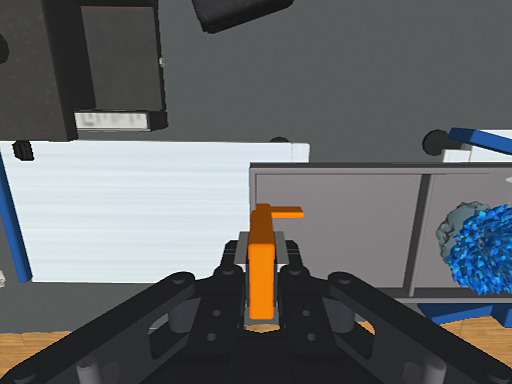

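Emit:
{"op": "send_rows", "data": {"motion": "-0.02 -0.8 0 0 0 0 1;-0.03 -0.8 0 0 0 -0.1 1;-0.03 -0.8 0 0 0 0 1;-0.03 -0.8 0 0 0 0 1"}}

```text
t: 6.53
eef_pos: [0.4185, -0.2148, 0.0724]
tool_rot: [-0.0, 1.0, -0.021, -0.001]
contact_force: [-0.7, 5.2, 1.8]
gripper_width: 0.122
```

```bash
python3 -c "
from h import *
o=st(-2.4,(.4226,-.130,.0725)); print(413.2+.0404*(o['eef_pos'][1]*1000+350))"
```

```text
t 6.53 pos [ 418.5 -214.8   72.4] need cm [0.41 8.48 0.01] rot [-0.05 -0.06 -0.05] F [-0.7  5.2  1.8] M [ 0.83 -0.17  0.1 ] w 0.122
418.6621332774084
```

Emit:
{"op": "send_rows", "data": {"motion": "-0.03 -0.7 0 0 0 0 1;-0.03 -0.7 0 0 0 0 1;-0.03 -0.7 0 0 0 0 1;-0.03 -0.7 0 0 0 0 1"}}

```text
t: 6.87
eef_pos: [0.4169, -0.2449, 0.0725]
tool_rot: [-0.001, 1.0, -0.02, -0.001]
contact_force: [-0.7, 4.6, 3.1]
gripper_width: 0.127
```

```bash
python3 -c "
from h import *
o=st(-2.4,(.4226,-.130,.0725)); print(413.2+.0404*(o['eef_pos'][1]*1000+350))"
```

```text
t 6.87 pos [ 416.9 -244.9   72.5] need cm [ 0.57 11.49  0.  ] rot [-0.1  -0.09 -0.11] F [-0.7  4.6  3.1] M [ 0.89 -0.21  0.08] w 0.127
417.4457119011928
```

Emit:
{"op": "send_rows", "data": {"motion": "0 -0.7 0.02 -0.05 0 -0.1 1;-0.02 -0.7 0.01 -0.05 0.05 0 1;-0.03 -0.6 0 0 0 0 1;-0.03 -0.5 0 0 0 0 1"}}

```text
t: 7.2
eef_pos: [0.4155, -0.273, 0.0725]
tool_rot: [0.0, 1.0, -0.021, -0.002]
contact_force: [0.9, 5.7, 1.6]
gripper_width: 0.13
```

```bash
python3 -c "
from h import *
o=st(-2.4,(.4226,-.130,.0725)); print(413.2+.0404*(o['eef_pos'][1]*1000+350))"
```

```text
t 7.2 pos [ 415.5 -273.    72.5] need cm [ 0.71 14.3  -0.  ] rot [-0.   -0.18  0.02] F [0.9 5.7 1.6] M [ 1.04 -0.27  0.17] w 0.13
416.30994389165704
```

Emit:
{"op": "send_rows", "data": {"motion": "0 -0.4 0 0 0.1 0 1;0 -0.4 0 0 0.1 0 1;0 -0.3 0 0 0 0 1;-0.02 -0.2 0 0 0 0 1;0 0 0 0 0 0 1;0 0 0 0 0 0 1"}}

```text
t: 7.7
eef_pos: [0.4153, -0.2879, 0.0727]
tool_rot: [-0.0, 1.0, -0.021, -0.004]
contact_force: [-0.3, 6.0, 2.3]
gripper_width: 0.119
```

```bash
python3 -c "
from h import *
o=st(-2.4,(.4226,-.130,.0725)); print(413.2+.0404*(o['eef_pos'][1]*1000+350))"
```

```text
t 7.7 pos [ 415.3 -287.9   72.7] need cm [ 0.73 15.79 -0.02] rot [-0.04 -0.41  0.06] F [-0.3  6.   2.3] M [ 1.03 -0.23  0.13] w 0.119
415.71022460058384
```

Emit:
{"op": "send_rows", "data": {"motion": "0 -0.2 0 0 -0.2 0 1;0 -0.2 0 0 -0.1 0 1;-0.02 -0.2 0 0 -0.1 0 1;0 -0.2 0 0 0 0 1"}}

```text
t: 8.03
eef_pos: [0.4148, -0.2946, 0.0726]
tool_rot: [-0.001, 1.0, -0.02, -0.0]
contact_force: [-0.2, 5.2, 2.9]
gripper_width: 0.126
```

```bash
python3 -c "
from h import *
o=st(-2.4,(.4226,-.130,.0725)); print(413.2+.0404*(o['eef_pos'][1]*1000+350))"
```

```text
t 8.03 pos [ 414.8 -294.6   72.6] need cm [ 7.800e-01  1.646e+01 -1.000e-02] rot [-0.11 -0.05 -0.06] F [-0.2  5.2  2.9] M [ 0.85 -0.15  0.12] w 0.126
415.4381249964245
```

Emit:
{"op": "send_rows", "data": {"motion": "0 -0.15 0 -0.1 0 0 1;0 -0.15 0 0 0 0 1;0 -0.1 0 0 0 0 1"}}

```text
t: 8.28
eef_pos: [0.4146, -0.2989, 0.0725]
tool_rot: [-0.0, 1.0, -0.021, -0.001]
contact_force: [0.3, 5.7, 2.0]
gripper_width: 0.128
```

Emit:
{"op": "send_rows", "data": {"motion": "0 -0.1 0 0 0 0 1;0 -0.1 0 0 0 0 1"}}

```text
t: 8.45
eef_pos: [0.4146, -0.3008, 0.0725]
tool_rot: [-0.0, 1.0, -0.02, -0.001]
contact_force: [-0.1, 4.1, 2.8]
gripper_width: 0.127
```

Emit:
{"op": "send_rows", "data": {"motion": "0 -0.1 0 0 0 0 1;0 -0.1 0 0 0 0 1"}}

```text
t: 8.62
eef_pos: [0.4146, -0.3027, 0.0725]
tool_rot: [-0.0, 1.0, -0.02, -0.001]
contact_force: [0.2, 5.6, 2.4]
gripper_width: 0.127
```

Emit:
{"op": "send_rows", "data": {"motion": "0 -0.1 0 0 0 0 1;0 -0.1 0 0 0 0 1"}}

```text
t: 8.78
eef_pos: [0.4145, -0.3046, 0.0725]
tool_rot: [-0.001, 1.0, -0.02, -0.001]
contact_force: [-0.1, 4.7, 2.2]
gripper_width: 0.126
```

Emit:
{"op": "send_rows", "data": {"motion": "0 -0.1 0 0 0 0 1;0 -0.1 0 0 0 0 1"}}

```text
t: 8.95
eef_pos: [0.4145, -0.3065, 0.0726]
tool_rot: [-0.001, 1.0, -0.02, -0.001]
contact_force: [-1.0, 5.2, 2.0]
gripper_width: 0.127
```

Emit:
{"op": "send_rows", "data": {"motion": "0 -0.1 0 0 0 0 1;0 -0.1 0 0 0 0 1"}}

```text
t: 9.12
eef_pos: [0.4144, -0.308, 0.0726]
tool_rot: [-0.001, 1.0, -0.02, -0.002]
contact_force: [-0.4, 7.0, 4.0]
gripper_width: 0.126
```

Emit:
{"op": "send_rows", "data": {"motion": "0 -0.1 0 0 0 0 1;0 -0.1 0 0 0 0 1"}}

```text
t: 9.28
eef_pos: [0.4145, -0.3082, 0.0726]
tool_rot: [-0.002, 1.0, -0.019, -0.002]
contact_force: [-0.6, 8.8, 6.9]
gripper_width: 0.127
```

Emit:
{"op": "send_rows", "data": {"motion": "0 -0.1 0 0 0 0 1;0 -0.1 0 0 0 0 1"}}

```text
t: 9.45
eef_pos: [0.4145, -0.3082, 0.0728]
tool_rot: [-0.003, 1.0, -0.019, -0.003]
contact_force: [0.2, 9.0, 5.3]
gripper_width: 0.128
```

Run:
```python
from h import *
o=st(-2.4,(.4226,-.130,.0725))
im=cv2.cvtColor(read_camera("top"),cv2.COLOR_RGB2BGR)
c=im[190:245,285:400]; c=cv2.resize(c,None,fx=6.8,fy=6.8,interpolation=cv2.INTER_CUBIC); cv2.imwrite("pics/t8.png",c)
```

```text
t 9.45 pos [ 414.5 -308.2   72.8] need cm [ 0.81 17.82 -0.03] rot [-0.39 -0.28 -0.26] F [0.2 9.  5.3] M [ 1.23 -0.04 -0.06] w 0.128
```

View pics/t8.png

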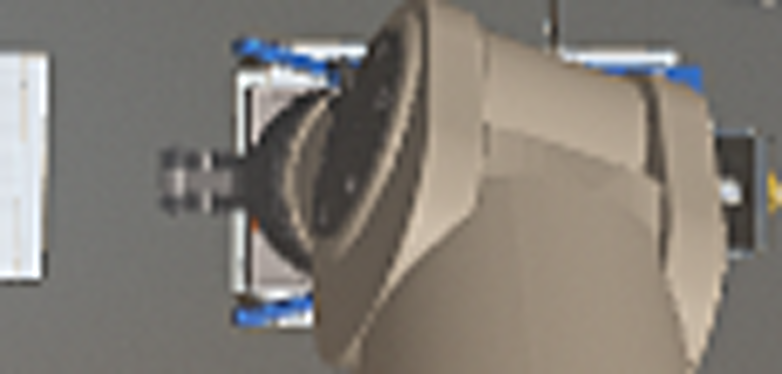

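Emit:
{"op": "send_rows", "data": {"motion": "0 -0.15 0 -0.2 -0.1 0 1;0 -0.15 0 -0.2 -0.1 0 1;0 -0.15 0 -0.1 0 0 1"}}

```text
t: 9.75
eef_pos: [0.4141, -0.309, 0.0725]
tool_rot: [-0.001, 1.0, -0.018, -0.002]
contact_force: [-1.3, 10.4, 6.1]
gripper_width: 0.127
```

```bash
python3 -c "
from h import *
o=st(-2.4,(.4226,-.130,.0725))"
```

```text
t 9.75 pos [ 414.1 -309.    72.5] need cm [ 0.85 17.9  -0.  ] rot [-0.16 -0.22 -0.35] F [-1.3 10.4  6.1] M [ 1.85 -0.18 -0.05] w 0.127
```

Emit:
{"op": "send_rows", "data": {"motion": "0 -0.2 0.02 -0.1 -0.1 -0.1 1;0 -0.2 0.02 -0.1 -0.1 -0.1 1;0 -0.2 0.02 -0.1 0 -0.1 1"}}

```text
t: 10.0
eef_pos: [0.414, -0.3099, 0.0727]
tool_rot: [-0.002, 1.0, -0.019, -0.001]
contact_force: [-0.3, 9.4, 3.6]
gripper_width: 0.129
```

```bash
python3 -c "
from h import *
o=st(-2.4,(.4226,-.130,.0725))"
```

```text
t 10.0 pos [ 414.  -309.9   72.7] need cm [ 0.86 17.99 -0.02] rot [-0.21 -0.16 -0.25] F [-0.3  9.4  3.6] M [ 1.84 -0.24  0.13] w 0.129
```

Emit:
{"op": "send_rows", "data": {"motion": "0 -0.25 0.02 -0.1 -0.1 -0.1 1;0 -0.25 0.02 -0.1 -0.1 -0.1 1;0 -0.25 0.01 -0.1 0 -0.1 1"}}

```text
t: 10.25
eef_pos: [0.4141, -0.3106, 0.0726]
tool_rot: [-0.003, 1.0, -0.019, -0.001]
contact_force: [0.8, 13.3, 8.4]
gripper_width: 0.126
```

```bash
python3 -c "
from h import *
o=st(-2.4,(.4226,-.130,.0725))"
```

```text
t 10.25 pos [ 414.1 -310.6   72.6] need cm [ 8.500e-01  1.806e+01 -1.000e-02] rot [-0.37 -0.14 -0.24] F [ 0.8 13.3  8.4] M [ 2.13 -0.05  0.07] w 0.126
```

Emit:
{"op": "send_rows", "data": {"motion": "0 -0.25 0.02 -0.4 -0.1 -0.1 1;0 -0.25 0.02 -0.3 -0.1 -0.1 1;0 -0.25 0.01 -0.2 0 -0.1 1"}}

```text
t: 10.5
eef_pos: [0.4141, -0.3108, 0.0724]
tool_rot: [0.0, 1.0, -0.019, -0.001]
contact_force: [-1.7, 11.4, 8.3]
gripper_width: 0.128
```

```bash
python3 -c "
from h import *
o=st(-2.4,(.4226,-.130,.0725))"
```

```text
t 10.5 pos [ 414.1 -310.8   72.4] need cm [8.500e-01 1.808e+01 1.000e-02] rot [ 0.04 -0.15 -0.21] F [-1.7 11.4  8.3] M [ 2.53 -0.11  0.1 ] w 0.128
```

Emit:
{"op": "send_rows", "data": {"motion": "0 -0.25 0.08 -0.1 -0.1 -0.1 1;0 -0.25 0.05 -0.1 -0.1 -0.1 1;0 -0.25 0.05 -0.1 0 -0.1 1"}}

```text
t: 10.75
eef_pos: [0.4138, -0.3115, 0.0728]
tool_rot: [-0.001, 1.0, -0.019, -0.001]
contact_force: [1.1, 10.8, 2.8]
gripper_width: 0.125
```

```bash
python3 -c "
from h import *
o=st(-2.4,(.4226,-.130,.0725))"
```

```text
t 10.75 pos [ 413.8 -311.5   72.8] need cm [ 0.88 18.15 -0.03] rot [-0.14 -0.16 -0.21] F [ 1.1 10.8  2.8] M [ 2.18 -0.39  0.12] w 0.125
```

Emit:
{"op": "send_rows", "data": {"motion": "0 -0.28 0.04 -0.2 -0.1 -0.1 1;0 -0.28 0.04 -0.2 -0.1 -0.1 1;0 -0.28 0.04 -0.2 0 -0.1 1"}}

```text
t: 11.0
eef_pos: [0.4138, -0.3117, 0.0726]
tool_rot: [-0.001, 1.0, -0.019, -0.002]
contact_force: [-0.2, 12.4, 4.5]
gripper_width: 0.127
```

```bash
python3 -c "
from h import *
o=st(-2.4,(.4226,-.130,.0725))"
```

```text
t 11.0 pos [ 413.8 -311.7   72.6] need cm [ 8.800e-01  1.817e+01 -1.000e-02] rot [-0.12 -0.2  -0.25] F [-0.2 12.4  4.5] M [ 2.35 -0.23  0.08] w 0.127
```

Emit:
{"op": "send_rows", "data": {"motion": "0 -0.33 0.06 -0.2 -0.1 -0.1 1;0 -0.33 0.06 -0.2 -0.1 -0.1 1;0 -0.33 0.05 -0.2 0 -0.1 1"}}

```text
t: 11.25
eef_pos: [0.4137, -0.312, 0.0728]
tool_rot: [-0.002, 1.0, -0.018, -0.002]
contact_force: [0.3, 13.6, 4.1]
gripper_width: 0.124
```

```bash
python3 -c "
from h import *
o=st(-2.4,(.4226,-.130,.0725))"
```

```text
t 11.25 pos [ 413.7 -312.    72.8] need cm [ 0.89 18.2  -0.03] rot [-0.19 -0.27 -0.34] F [ 0.3 13.6  4.1] M [ 2.63 -0.34  0.11] w 0.124
```

Emit:
{"op": "send_rows", "data": {"motion": "0 -0.35 0.05 -0.3 -0.1 -0.1 1;0 -0.35 0.05 -0.3 -0.1 -0.1 1;0 -0.35 0.05 -0.2 -0.1 -0.1 1;0 -0.35 0.05 -0.2 0 -0.1 1;0 -0.33 0.05 -0.2 0 0 1"}}

```text
t: 11.67
eef_pos: [0.4137, -0.312, 0.0728]
tool_rot: [-0.002, 1.0, -0.016, -0.004]
contact_force: [-0.2, 13.1, 4.4]
gripper_width: 0.125
```

```bash
python3 -c "
from h import *
o=st(-2.4,(.4226,-.130,.0725))"
```

```text
t 11.67 pos [ 413.7 -312.    72.8] need cm [ 0.89 18.2  -0.03] rot [-0.2  -0.43 -0.55] F [-0.2 13.1  4.4] M [ 2.45 -0.37 -0.18] w 0.125
```

Emit:
{"op": "send_rows", "data": {"motion": "0 -0.4 0.05 -0.3 -0.2 -0.1 1;0 -0.4 0.05 -0.3 -0.2 -0.1 1;0 -0.4 0.05 -0.3 -0.2 -0.1 1;0 -0.38 0.05 -0.2 -0.1 -0.1 1"}}

```text
t: 12.0
eef_pos: [0.4136, -0.3123, 0.0727]
tool_rot: [-0.002, 1.0, -0.016, -0.001]
contact_force: [0.6, 15.2, 4.1]
gripper_width: 0.125
```

```bash
python3 -c "
from h import *
o=st(-2.4,(.4226,-.130,.0725))"
```

```text
t 12.0 pos [ 413.6 -312.3   72.7] need cm [ 0.9  18.23 -0.02] rot [-0.21 -0.14 -0.59] F [ 0.6 15.2  4.1] M [ 2.77 -0.2  -0.19] w 0.125
```

Emit:
{"op": "send_rows", "data": {"motion": "0 -0.38 0.05 -0.3 -0.1 0 1;0 -0.38 0.05 -0.3 -0.1 0 1;0 -0.38 0.05 -0.3 -0.1 0 1;0 -0.38 0.05 -0.3 -0.1 0 1"}}

```text
t: 12.33
eef_pos: [0.4136, -0.3124, 0.0727]
tool_rot: [-0.001, 1.0, -0.013, -0.001]
contact_force: [0.3, 15.1, 5.2]
gripper_width: 0.124
```

Emit:
{"op": "send_rows", "data": {"motion": "0 -0.38 0.05 -0.3 -0.1 0 1;0 -0.38 0.05 -0.3 -0.1 0 1;0 -0.38 0.05 -0.3 -0.1 0 1;0 -0.38 0.05 -0.3 -0.1 0 1"}}

```text
t: 12.67
eef_pos: [0.4136, -0.3123, 0.0726]
tool_rot: [-0.001, 1.0, -0.012, -0.001]
contact_force: [0.1, 15.4, 4.4]
gripper_width: 0.125
```

Emit:
{"op": "send_rows", "data": {"motion": "0 -0.2 0.05 -0.2 0 -0.4 1;0 -0.1 0.05 -0.2 0 -0.5 1;0 0 0 0 0 -0.4 1"}}

```text
t: 12.92
eef_pos: [0.4142, -0.3113, 0.0725]
tool_rot: [0.0, 1.0, -0.023, -0.001]
contact_force: [2.5, 4.5, 0.2]
gripper_width: 0.124
```

```bash
python3 -c "
from h import *
o=st(-2.4,(.4226,-.130,.0725))"
```

```text
t 12.92 pos [ 414.2 -311.3   72.5] need cm [ 0.84 18.13  0.  ] rot [ 0.05 -0.13  0.2 ] F [2.5 4.5 0.2] M [ 0.83 -0.56  0.47] w 0.124
```

Nicely relaxed, level and straight. Release.

Emit:
{"op": "send_rows", "data": {"motion": "0 0 0 0 0 0 0.8;0 0 0 0 0 0 0.6;0 0 0 0 0 0 0.45;0 0 0 0 0 0 0.4;0 0 0 0 0 0 0.4;0 0 0 0 0 0 0.4"}}

```text
t: 13.42
eef_pos: [0.4128, -0.3168, 0.0727]
tool_rot: [0.003, 1.0, -0.025, -0.001]
contact_force: [-0.7, -0.2, 0.4]
gripper_width: 0.604
```

Run:
```python
from h import *
o=st(-2.4,(.4226,-.130,.0725))
im=cv2.cvtColor(read_camera("wrist"),cv2.COLOR_RGB2BGR); cv2.imwrite("pics/w9.png",im)
```

```text
t 13.42 pos [ 412.8 -316.8   72.7] need cm [ 0.98 18.68 -0.02] rot [ 0.36 -0.15  0.49] F [-0.7 -0.2  0.4] M [-0.   -0.03  0.03] w 0.604
```

View pics/w9.png

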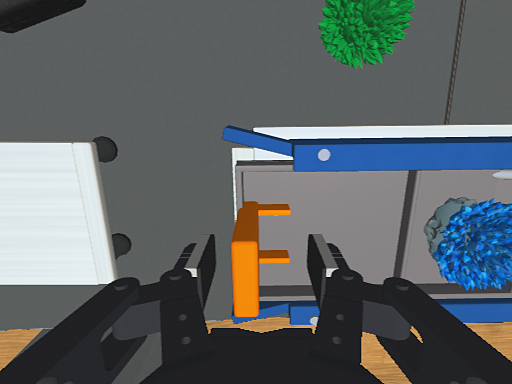

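Emit:
{"op": "send_rows", "data": {"motion": "0 0.4 0 0 0 0 0.4;0 0.2 0.8 0 0 0 0.4;0 0 1.5 0 0 0 0.4;0 0 2 0 0 0 0.4;0 0 3 0 0 0 0.4;0 0 3 0 0 0 0.4;0 1 3 0 0 0 0.4;0 3 2 0 0 0 0.4;0 3 1 0 0 0 0.4;0 3 0 0 0 0 0.4;0 2 0 0 0 0 0.4"}}

```text
t: 14.38
eef_pos: [0.4101, -0.1866, 0.248]
tool_rot: [0.003, 1.0, -0.029, -0.0]
contact_force: [0.5, 0.4, -0.1]
gripper_width: 0.602
```

Run:
```python
from h import *
o=st(-2.4,(.4226,-.130,.0725))
im=cv2.cvtColor(read_camera("wrist"),cv2.COLOR_RGB2BGR); cv2.imwrite("pics/w10.png",cv2.resize(im,None,fx=1.5,fy=1.5,interpolation=cv2.INTER_CUBIC))
im=cv2.cvtColor(read_camera("top"),cv2.COLOR_RGB2BGR); 
c=im[190:245,285:400]; c=cv2.resize(c,None,fx=6.8,fy=6.8,interpolation=cv2.INTER_CUBIC); cv2.imwrite("pics/t10.png",c)
```

```text
t 14.38 pos [ 410.1 -186.6  248. ] need cm [  1.25   5.66 -17.55] rot [ 0.4  -0.03  0.88] F [ 0.5  0.4 -0.1] M [0.03 0.01 0.04] w 0.602
```

View pics/w10.png

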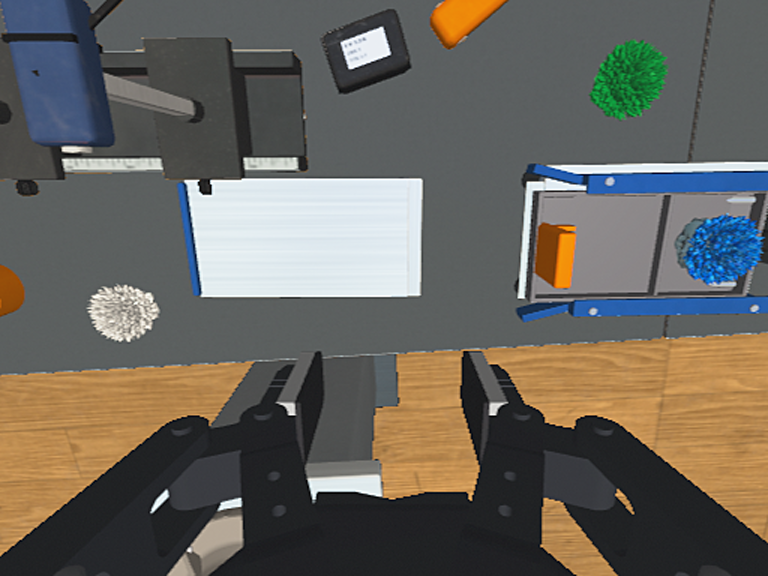

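View pics/t10.png

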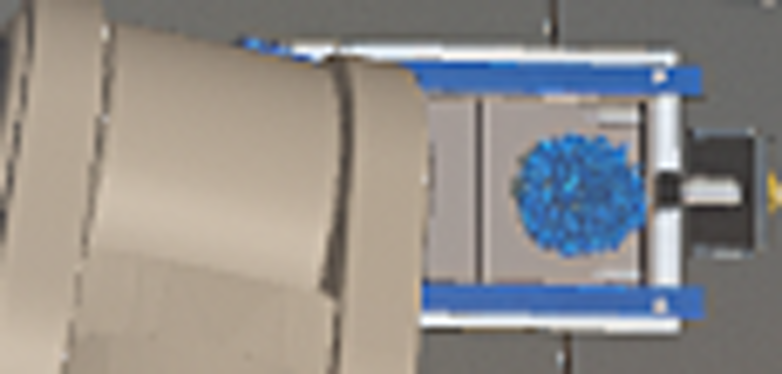

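Emit:
{"op": "send_rows", "data": {"motion": "0 0 0 0 0 0 0.4;0 0 0 0 0 0 0.4;0 0 0 0 0 0 0.4;0 0 0 0 0 0 0.4;0 0 0 0 0 0 0.4;0 0 0 0 0 0 0.4;0 0 0 0 0 0 0.4;0 0 0 0 0 0 0.4;0 0 0 0 0 0 0.4;0 0 0 0 0 0 0.4;0 0 0 0 0 0 0.4;0 0 0 0 0 0 0.4"}}

```text
t: 15.48
eef_pos: [0.4092, -0.1887, 0.2477]
tool_rot: [0.003, 1.0, -0.029, -0.001]
contact_force: [0.6, -0.1, -0.4]
gripper_width: 0.598
```

Run:
```python
from h import *
im=cv2.cvtColor(read_camera("top"),cv2.COLOR_RGB2BGR); 
c=im[190:245,285:400]; c=cv2.resize(c,None,fx=6.8,fy=6.8,interpolation=cv2.INTER_CUBIC)
d=cv2.imread("pics/t10.png"); print("bay-region change",cv2.absdiff(c,d)[30:340,440:].mean())
cv2.imwrite("pics/t11.png",c)
```

```text
bay-region change 1.2914355781927938
```

View pics/t11.png

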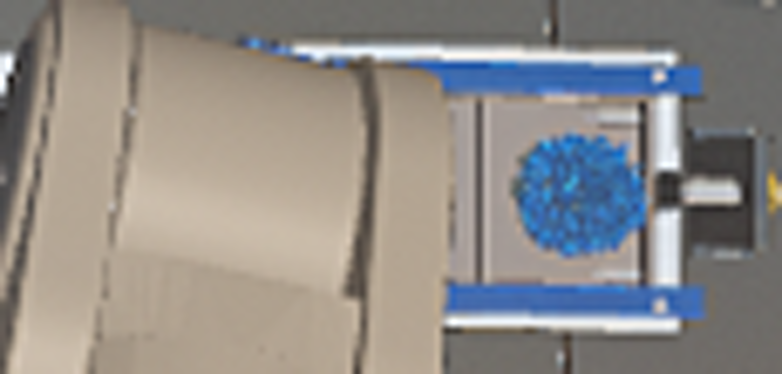

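The tray is still: its front wall meets the bumper at column 655, and the crystal is in the front compartment.

```bash
python3 -c "
from station import *
print(hand_in())"
```

```text
the job is handed in; nothing more can be done
None
```

I slid the tray by its orange grip plate across the gap into the bay, pressed it against the bumper, let go and backed off. I handed the job in at about 15.5 s.

- **Slide:** the tray stayed on the decks. The measured tilt was under about 0.2° over the gap and in the bay, and up to about 0.4° for moments while pressing. The sideways fit between the rails was good.
- **Bumper:** I felt it at a grip position of about y = -0.307 m and compressed it about 5 mm. At 1.8 N/mm that is roughly 9 N.
- **Press:** it was held for over 0.6 s. The wrist read 13 to 15 N during that time, which I put down to about 5 N of sliding friction on top of the bumper force. That 9 N is worked out from compression, not measured directly. The highest reading I saw was 15.4 N.
- **After release:** the last pictures, about 2 s after letting go, show the tray still in the bay with its front against the bumper. The crystal is in the front compartment and the gripper is clear. The contact is judged from the picture alone. The top view was partly blocked by the arm.
- **Not as planned:** while pressing, the tool turned about 1° in yaw. I corrected this before release.
- **Other things:** the ones in view in the wrist picture after release looked undisturbed. I did not measure the torch, the tapes and the charger again at the end.

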